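Crank the hand mill into the mug

ROBOT

A 6-joint arm with a two-finger parallel gripper is mounted at the origin on a cart in front of the work surface, level with it; the furniture and walls round the work are solid. World frame = base frame: x ahead of the robot, y to its left, z up, the work surface at z = 0. Lengths are in m, angles in degrees, forces in N, time in s.
With the tool pointing down it reaches from about 0.425 to 0.95 m from the base axis. Payload 3.5 kg.
Tool frame: the origin (TCP) lies midway between the tips of the shut fingers; the grasp point (between the pads) lies 19 mm behind it; z points along the fingers, y is the line along which they close (so a half turn about z gives the same grasp; the last joint's range is limited). The gripper opens to 85 mm and grips with 20 to 120 N. Pads are 22 mm wide; open, the fingers measure 114 mm over their backs; the gripper's body (76 mm by 85 mm) begins 54 mm behind the grasp point. The pads swing forward as they close: fully open they stand 13 mm farther back than shut.
Start: joints at [-85.199, 16.404, 90.338, -0, 73.258, -8.594], TCP at [0.156, -0.657, 0.231] pointing down, gripper open.
Joint ranges: [-158.93, 158.93], [-51.34, 127.21], [12.03, 142.37], [-87.48, 267.48], [13.55, 161.25], [-162.69, 162.69]. Speed limits (degrees/s): [159.86, 159.86, 180, 180, 180, 180].

INTERFACE

Orientations are given as a 3x3 rotation matrix whose columns are the frame's x, y, z axes.
In Python, from bench import bot gives the robot as it stands.
- The arm moves only by the shell command python3 steer.py 'ROWS' [FORCE]. ROWS is a JSON list of rows, 1 to 8 of them, each of 7 numbers: the finger opening in m, then dx, dy, dz in shares of 0.4 m (1.0 is 0.4 m), then a rotation vector rx, ry, rz in parts of the range, where 1.0 means 90 degrees; each row is the pose to reach, as a shift and turn from the pose commanded when the command began, along the tool's axes at that moment; what a row does not reach only later rows make up. A row lasts 1/12 s, in which the tool goes at most 0.0417 m and 7.16 degrees, less where a joint would pass 70% of its speed; a pose out of reach is approached as far as the arm can. The fingers move at their own pace and stop on an object; FORCE is the grip in N (left out, the last holds). Time passes only in rows, so rows that do not move let the fingers close. It prints the time, the measured TCP pose, the force, the opening and the grip force at its end. A shift or turn number past 1, either way, is cut back to 1. Input that does not fit is refused with a message, and nothing moves.
- bot.get_obs(): the state, without advancing time (a new reading comes with each control period).
- bot.read_camera(name): name is "side" or "top"; returns a dict with "pixels" (480x640x3 uint8, red, green, blue), "fx", "fy", "cx", "cy" (pixels), "world_to_cam" (4x4, takes a point from world to camera coordinates). Camera axes: x right, y down, z forward; pixel columns grow to the right and rows downward; lengths in m; the calibration is good to about 2 mm. A picture is of the moment at which its call begins. There is no depth.
- bot.hand_in(): hands the job in; it is judged then, once.
The state is a dict: "clock": time; "q": joint angles; "qd": joint speeds; "joint_efforts": joint torques, N m; "tcp_pos": TCP position; "tcp_rot": TCP orientation; "force": force on the tool from outside, world axes, zero at the start; "wrist_torque": the same for the moment, N m; "gripper_width": finger opening in m; "grip_force": force on a finger pad.
Only numpy, scipy, OpenCV 4.12 (cv2) and the standard library are available. Lean on these libraries where they do the work, as an engineer would, in place of code of your own. Each camera call takes 0.05 s, during which the arm holds its last target. There are 200 camera calls.

TASK

Stand the black mug upright under the lip of the hand mill's chute, its mouth centred under the spout point. Then crank the mill clockwise (seen from above) for two turns, through the heavy point of each turn and never faster than half a turn a second, without letting the handle spring back, and leave the handle standing at the front of the mill (square to the chute, on the robot's side). Leave the salt shaker, the spice jar and the onion where they stand.

Things in the scene. Friction and masses are not known exactly. Their poses are not given: they have to be found in the camera images.
- mill: aluminium hand mill fixed to the worktop, 184 mm high without its crank: round foot 110 mm across, 16 mm high; column 60 mm across; round head 116 mm across from z 126 to 174 mm; a steel chute slopes down out of the head along the mill's own +y (to the robot's left and up to 40 degrees nearer). Origin on the worktop, on the mill's axis; z up; own -x is its front, on the robot's side
- spout (a point): spout point: empty point 11 mm beyond the middle of the lip of the chute (30 mm wide), 105 mm from the mill's axis along the mill's +y, 106 mm above the worktop; the lip ends 94 mm from the axis, its underside 108 mm above the worktop. The mug's mouth belongs centred below this point
- mill_axis (a point): point on the crank's vertical axis, on top of the mill's head, 184 mm above the worktop. Turning the crank takes about 4 N at the knob, about 12 N at the heavy point, which comes when the handle points to the back of the mill (own +x)
- crank (a joint): crank angle, rad, grows clockwise from above and counts on over turns; 0 = handle at the mill's front (own -x); starts within 0.5 of 0, two turns end at 12.57. Drag 0.25 N m plus 0.18 per rad/s holds it where left. Heavy point at 3.14 and 9.42: a spring adds up to 0.6 N m against it for 0.8 rad before (let go there, it springs back) and drives it on for 0.8 rad after, at up to 2 rad/s
- crank_knob (a point): middle of the upright black knob of the crank: cylinder 26 mm across and 50 mm high that spins freely on its pin, standing on the flat steel crank arm, 85 mm from the mill's axis; this point is 227 mm above the worktop, the knob reaches from 202 to 252 mm, the top of the arm is at 200 mm
- mug: black mug, loose, 0.26 kg, straight round wall 82 mm across, 94 mm high, with a handle (28 mm wide at its roots, 12 mm thick at its outer bar) that sticks out 40 mm along the mug's own -y, starting about toward the robot. Origin under it, 19 mm from the round part's axis toward the handle
- mug_mouth (a point): centre of the mug's mouth, on the axis of its round part, at the rim 94 mm high
- salt_shaker: salt shaker, glass with a grey top, 44 mm across, 90 mm high, loose bystander; origin under its centre
- spice_jar: round spice jar with a dark cap, 44 mm across, 105 mm high, loose bystander; origin under its centre
- onion: onion, about 79 mm across, 85 mm high, loose bystander; origin under its centre
- post (a point): foot of a fixed square wooden post, 45 mm thick, that rises from the worktop by the sink's left edge far above the arm's reach: swing the arm past on the robot's side of it. Point at its centre on the worktop. A second post, 40 mm thick, stands 605 mm to the robot's left of it, and the brick wall is just left of that one

How it is judged (in metres and radians):
On the way, in this order (a step that is already met when the one before it is completed fails the run):
1. the mug stands under the chute before the crank is turned (horizontal distance between mug_mouth and spout below 0.02 m and angle between mug's own z axis and vertical below 0.1 rad and linear speed of mug below 0.03 m/s and value of joint crank below 1.5 rad), for 0.2 s.
2. the crank is through its first heavy point, the mug still in place (value of joint crank between 4 and 7.5 rad and horizontal distance between mug_mouth and spout below 0.02 m), for 0.1 s.
3. the crank is through its second heavy point, the mug still in place (value of joint crank above 10.3 rad and horizontal distance between mug_mouth and spout below 0.02 m), for 0.1 s.
At the end, for the whole second after the job is handed in: the crank has made two turns clockwise and rests at 12.57 rad, give or take 0.75, pointing at the mill's front; the mug stands upright on the worktop at rest, its mouth's centre within 20 mm of the spout point seen from above (value of joint crank between 11.82 and 13.32 rad and velocity of joint crank between -0.05 and 0.05 rad/s and horizontal distance between mug_mouth and spout below 0.02 m and angle between mug's own z axis and vertical below 0.1 rad and height (world z) of mug_mouth below 0.1 m and linear speed of mug below 0.02 m/s); the robot touches nothing.
It fails at once if the crank turns faster than 4 rad/s (velocity of joint crank above 4 rad/s).
It fails at once if the crank springs back faster than 1.3 rad/s (velocity of joint crank below -1.3 rad/s).
It fails at once if the mug is tipped by more than 0.5 rad (angle between mug's own z axis and vertical above 0.5 rad).
It fails at once if the salt shaker, spice jar or onion is moved by more than 30 mm (distance of any of salt_shaker, spice_jar, onion from where it was at the start of the episode above 0.03 m).
It also fails if it takes over 72 s, if anything falls off the work surface, if the arm or the gripper's body presses on something with over 40 N, if the wrist force passes 120 N, or if a joint passes its speed limit or range.

## Working session

There is one attempt and no reset: what is moved stays moved. The work goes in short steps, Python scripts to look and compute and a shell command to move; the robot and the scene stay as the last step left them, time stands still between calls to the robot, and variables do not carry over. Pictures are saved under pics/ and viewed, at most 10 in all, crops included, and the job is handed in when it is done.

```bash
ls; mkdir -p pics; python3 - <<'E'
from bench import bot
import cv2
o=bot.get_obs();print({k:(v if not hasattr(v,'round') else v) for k,v in o.items()})
for n in("side","top"):
    c=bot.read_camera(n);cv2.imwrite(f"pics/{n}0.png",c["pixels"][...,::-1]);print(n,c["fx"],c["cx"],c["cy"],c["world_to_cam"])
E
```

```text
bench.py
pics
steer.py
{'clock': 0.0, 'q': array([-8.51982578e+01,  1.64556099e+01,  9.04224039e+01, -1.46172347e-03,
        7.32592423e+01, -8.59518926e+00]), 'qd': array([-0.00795266, -0.0239505 ,  0.00814386, -0.03052357, -0.00784277,
       -0.07718284]), 'joint_efforts': array([ 2.62384128e-04, -4.05982947e+01, -2.92625070e+01, -9.63543562e-05,
        5.84950758e-03, -7.34105043e-06]), 'tcp_pos': array([ 0.15635231, -0.65596543,  0.22992576]), 'tcp_rot': array([[ 9.72786616e-01,  2.31702715e-01, -2.24873568e-04],
       [ 2.31702584e-01, -9.72783750e-01,  2.38511673e-03],
       [ 3.33884671e-04, -2.37231342e-03, -9.99997130e-01]]), 'force': array([-0.54287064, -0.04936118,  0.0893358 ]), 'wrist_torque': array([-0.03102888, -0.00380896, -0.08641074]), 'grip_force': 0.0, 'gripper_width': 0.08520286591680341}
side 600.9261747813451 318.01561520498433 240.55108140809963 [[ 0.96508356 -0.26099362 -0.02227232 -0.53961196]
 [-0.13710447 -0.43085969 -0.89194299  0.25023846]
 [ 0.22319518  0.86385315 -0.451599    1.08549519]
 [ 0.          0.          0.          1.        ]]
top 608.5876126004848 329.6429603833951 237.18727709649403 [[ 6.74177018e-03 -9.99976617e-01  1.14587945e-03  8.45888795e-02]
 [-9.93154813e-01 -6.82939720e-03 -1.16605646e-01  5.99634634e-01]
 [ 1.16610745e-01 -3.51907223e-04 -9.93177633e-01  1.37810674e+00]
 [ 0.00000000e+00  0.00000000e+00  0.00000000e+00  1.00000000e+00]]
```

View pics/side0.png

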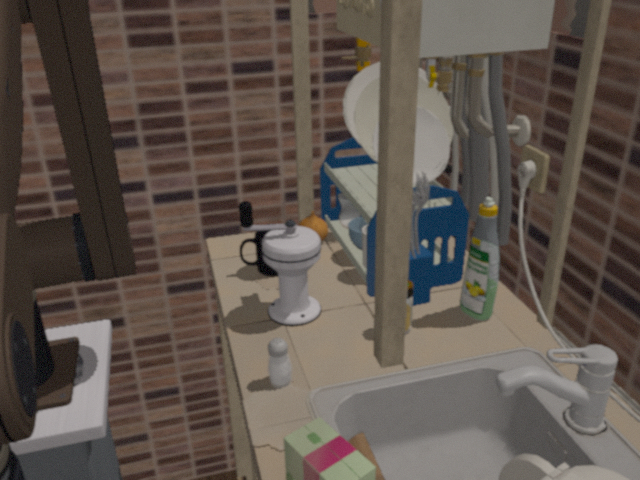

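View pics/top0.png

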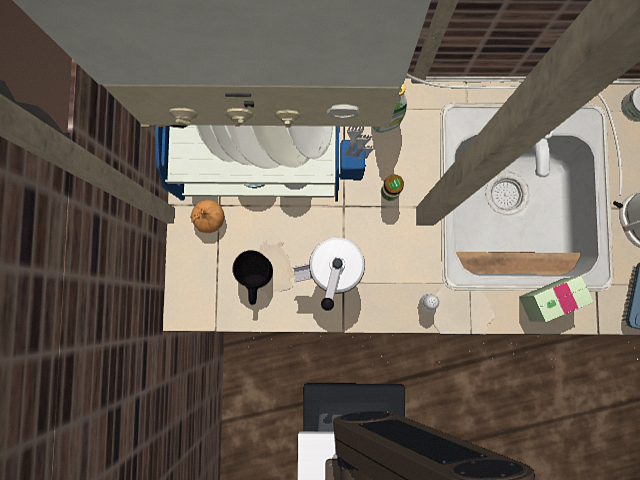

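The side view shows the mill at about (292,270), its knob at (246,214), the black mug behind it at (265,255) and the salt at (279,362). In the top view the mill hub is at (337,264), the knob at (327,304), the chute lip at about (293,272), the mug at (252,268) with its handle toward the robot, the onion at (207,215), the spice jar at (393,187) and the salt at (429,301).

```bash
cat > h.py <<'E'
import numpy as np,cv2
from bench import bot
def ray(c,u,v):
    W=np.array(c["world_to_cam"]);R,t=W[:3,:3],W[:3,3]
    d=R.T@np.array([(u-c["cx"])/c["fx"],(v-c["cy"])/c["fy"],1]);return -R.T@t,d/np.linalg.norm(d)
def plane(c,u,v,z):
    o,d=ray(c,u,v);return o+d*(z-o[2])/d[2]
def tri(c1,p1,c2,p2):
    o,d=ray(c1,*p1);q,e=ray(c2,*p2)
    s=np.linalg.lstsq(np.c_[d,-e],q-o,rcond=None)[0];a,b=o+s[0]*d,q+s[1]*e
    return (a+b)/2,np.linalg.norm(a-b)
def proj(c,p):
    W=np.array(c["world_to_cam"]);x=W[:3,:3]@np.array(p)+W[:3,3]
    return c["fx"]*x[0]/x[2]+c["cx"],c["fy"]*x[1]/x[2]+c["cy"]
def blobs(c,x0,y0,x1,y1,thr):
    m=(c["pixels"][y0:y1,x0:x1].max(2)<thr).astype(np.uint8)
    n,l,s,ce=cv2.connectedComponentsWithStats(m)
    return [(s[i].tolist(),(ce[i]+[x0,y0]).round(1)) for i in range(1,n) if s[i,4]>25]
E
python3 - <<'E'
from h import *
t=bot.read_camera("top");s=bot.read_camera("side")
print("top",blobs(t,220,240,360,325,45));print("side",blobs(s,225,190,310,290,45))
T=cv2.resize(t["pixels"][235:325,225:375],None,fx=5,fy=5,interpolation=2)
S=cv2.resize(s["pixels"][190:330,205:335],None,fx=4,fy=4,interpolation=2)
cv2.imwrite("pics/T.png",T[...,::-1]);cv2.imwrite("pics/S.png",S[...,::-1])
E
```

```text
top [([13, 11, 40, 54, 1284], array([252.3, 271.8])), ([101, 58, 13, 12, 118], array([327. , 303.7]))]
side [([14, 12, 14, 25, 281], array([245.4, 214.1])), ([17, 41, 35, 45, 401], array([261. , 256.1]))]
```

View pics/T.png

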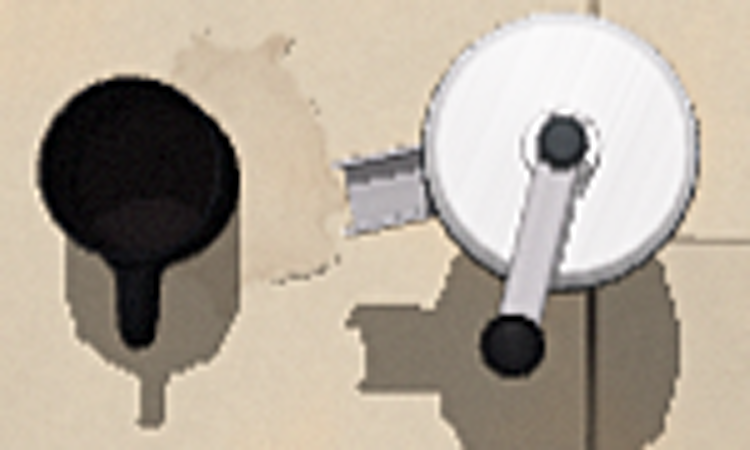

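View pics/S.png

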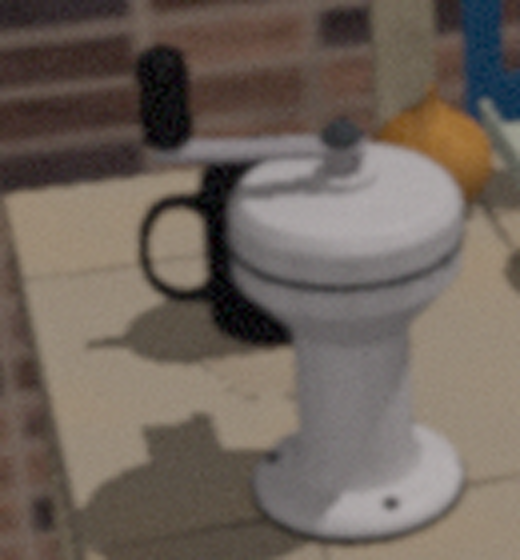

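The crops show clean outlines. In the top view the lip corners are at about (293.4,267.5) and (294.4,282), the hub cap at (337.4,263) and the knob at (327.4,304). In the side view the hub is at (290.5,223) and the knob's middle at (246,214). The mug's handle is seen edge-on, pointing at the robot.

```bash
python3 - <<'E'
from h import *
t=bot.read_camera("top");s=bot.read_camera("side")
np.set_printoptions(precision=4,suppress=True)
print("hub tri",tri(t,(337.4,263),s,(290.5,223.3)))
print("knob tri",tri(t,(327.2,303),s,(246,214.2)), "knob top plane",plane(t,327.2,303.9,.252))
# head disc by bright mask
p=t["pixels"];m=(p.min(2)>150)&((p.max(2).astype(int)-p.min(2))<14);m[:, :305]=0;m[:, 370:]=0;m[:230]=0;m[300:]=0
m=cv2.morphologyEx(m.astype(np.uint8),cv2.MORPH_OPEN,np.ones((5,5)))
c=max(cv2.findContours(m,0,1)[0],key=cv2.contourArea);h=cv2.convexHull(c)
(cx,cy),r=cv2.minEnclosingCircle(h);print("disc",cx,cy,r,r/608*1.25)
for z in(.15,.174):print(plane(t,cx,cy,z),z)
# foot in side
print("foot side", plane(s,205+358/4,190+478/4,.008))
print("lip",plane(t,293.4,267.5,.11),plane(t,294.4,282,.11))
# mug: black mask w/out handle
m=(p[235:325,225:290].max(2)<45).astype(np.uint8);m=cv2.morphologyEx(m,cv2.MORPH_OPEN,cv2.getStructuringElement(2,(15,15)))
c=max(cv2.findContours(m,0,1)[0],key=cv2.contourArea);(x,y),r=cv2.minEnclosingCircle(c);b=cv2.boundingRect(c);print("mug",x+225,y+235,r,b)
A=plane(t,x+225,y+235,.09);print(A, "diam",2*r/608*np.linalg.norm(A-ray(t,0,0)[0]))
print("handle end",plane(t,225+137/5,235+345/5,.06))
# rim check in side: mug top & bottom
for z in (0,.094): print(z,proj(s,[A[0],A[1],z]))
print("onion",plane(t,207,215,.04),"salt",plane(t,429,301,.09),"spice",plane(t,393.5,187,.1))
E
```

```text
hub tri (array([0.5271, 0.0725, 0.2022]), np.float64(0.0010497445699535416))
knob tri (array([0.4451, 0.0927, 0.2246]), np.float64(0.00042632123880981146)) knob top plane [0.4434 0.0926 0.252 ]
disc 335.0389709472656 267.51190185546875 30.84245491027832 0.06340965236488141
[0.5209 0.0768 0.15  ] 0.15
[0.5193 0.0771 0.174 ] 0.174
foot side [0.5256 0.0631 0.008 ]
lip [0.523  0.1674 0.11  ] [0.4914 0.1648 0.11  ]
mug 252.29203605651855 269.8650436401367 20.13717269897461 (8, 16, 40, 40)
[0.5185 0.2597 0.09  ] diam 0.09021124413140257
handle end [0.4435 0.2616 0.06  ]
0 (np.float64(272.90669610302257), np.float64(268.91073816581235))
0.094 (np.float64(270.6125448990102), np.float64(233.35277702649338))
onion [0.6484 0.3739 0.04  ] salt [ 0.4525 -0.1313  0.09  ] spice [ 0.7054 -0.0534  0.1   ]
```

The rows are not in the units I measure in: shifts go in shares of 0.4 m and turns go in shares of 90 degrees. I convert before sending: 0.24 m is 0.6, -0.187 m is -0.4675, 13.4 degrees is 0.1489.

```bash
python3 steer.py '[[0.04,0.075,-0.0585,-0.05,0,0,0.0744],[0.04,0.15,-0.117,-0.1,0,0,0.1489],[0.04,0.225,-0.175,-0.125,0,0,0.1489],[0.04,0.3,-0.234,-0.15,0,0,0.1489],[0.04,0.375,-0.2925,-0.175,0,0,0.1489],[0.04,0.45,-0.35,-0.2,0,0,0.1489],[0.04,0.525,-0.41,-0.225,0,0,0.1489],[0.04,0.6,-0.4675,-0.25,0,0,0.1489]]' 60
```

```text
clock: 0.97
tcp_pos: [0.3473, -0.4173, 0.332]
tcp_rot: [[1.0, -0.0, 0.0], [-0.0, -1.0, -0.0], [0.0, 0.0, -1.0]]
force: [1.3, 0.2, 0.3]
gripper_width: 0.0397
grip_force: 0.0
```

In the tool's units: -0.28 m is -0.7, -0.02 m is -0.05.

```bash
python3 steer.py '[[0.04,0.06,-0.075,-0.025,0,0,0],[0.04,0.12,-0.15,-0.025,0,0,0],[0.04,0.18,-0.225,-0.05,0,0,0],[0.04,0.2375,-0.3,-0.05,0,0,0],[0.04,0.25,-0.4,-0.05,0,0,0],[0.04,0.25,-0.5,-0.05,0,0,0],[0.04,0.25,-0.6,-0.05,0,0,0],[0.04,0.25,-0.7,-0.05,0,0,0]]' && python3 steer.py '[[0.04,0,-0.1,0,0,0,0],[0.04,0,-0.2,0,0,0,0],[0.04,0,-0.3,0,0,0,0],[0.04,0,-0.4,0,0,0,0],[0.04,0,-0.5,0,0,0,0],[0.04,0,-0.6,0,0,0,0],[0.04,0,-0.7,0,0,0,0],[0.04,0,-0.8,0,0,0,0]]' && python3 steer.py '[[0.04,0.005,-0.1025,0,0,0,0],[0.04,0.01,-0.205,0.025,0,0,0],[0.04,0.01,-0.205,0.125,0,0,0],[0.04,0.01,-0.205,0.225,0,0,0],[0.04,0.01,-0.205,0.325,0,0,0],[0.04,0.01,-0.205,0.425,0,0,0],[0.04,0.01,-0.205,0.475,0,0,0],[0.04,0.01,-0.205,0.475,0,0,0]]'; python3 - <<'E'
from h import *
t=bot.read_camera("top");s=bot.read_camera("side")
a=cv2.resize(t["pixels"][235:335,205:345],None,fx=4,fy=4);b=cv2.resize(s["pixels"][150:330,190:330],None,fx=2.222,fy=2.222)[:400,:240]
cv2.imwrite("pics/g1.png",np.hstack([a,b])[...,::-1])
E
```

```text
clock: 1.63
tcp_pos: [0.4463, -0.1372, 0.3513]
tcp_rot: [[1.0, -0.0, 0.0], [-0.0, -1.0, 0.0], [0.0, -0.0, -1.0]]
force: [0.8, 0.3, -0.3]
gripper_width: 0.0398
grip_force: 0.0
clock: 2.3
tcp_pos: [0.446, 0.1829, 0.3517]
tcp_rot: [[1.0, 0.0, 0.001], [0.0, -1.0, 0.0], [0.001, -0.0, -1.0]]
force: [0.1, -0.8, 0.6]
gripper_width: 0.04
grip_force: 0.0
clock: 2.97
tcp_pos: [0.4465, 0.2615, 0.1549]
tcp_rot: [[1.0, 0.0, -0.012], [0.0, -1.0, -0.004], [-0.012, 0.004, -1.0]]
force: [-0.9, 0.8, -0.5]
gripper_width: 0.0399
grip_force: 0.0
```

View pics/g1.png

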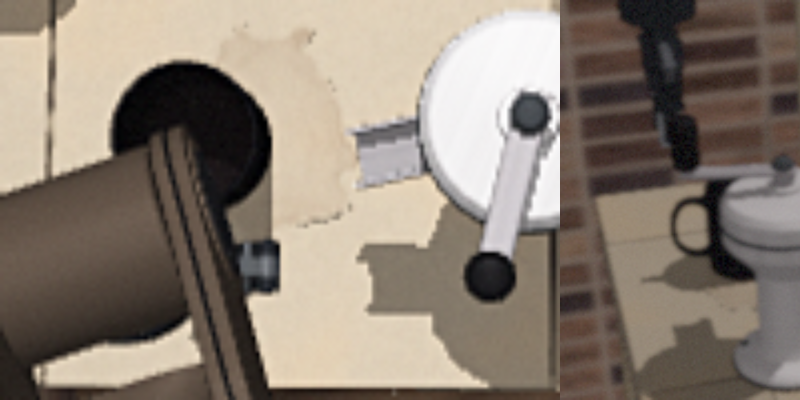

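The picture shows the arm over the mug and covering its handle in the top view. In the side view the fingers hang just behind the knob, above the mug's handle. So I go down by touch, with slow last rows.

In the tool's units: 0.127 m is 0.3175, 0.115 m is 0.2875.

```bash
python3 steer.py '[[0.04,0,0,0.075,0,0,0],[0.04,0,0,0.1375,0,0,0],[0.04,0,0,0.2,0,0,0],[0.04,0,0,0.25,0,0,0],[0.04,0,0,0.2875,0,0,0],[0.04,0,0,0.3175,0,0,0],[0.04,0,0,0.3175,0,0,0]]' && python3 steer.py '[[0,0,0,0,0,0,0],[0,0,0,0,0,0,0],[0,0,0,0,0,0,0],[0,0,0,0,0,0,0],[0,0,0,0,0,0,0],[0,0,0,0,0,0,0]]' 40
```

```text
clock: 3.65
tcp_pos: [0.451, 0.2629, 0.0343]
tcp_rot: [[1.0, -0.0, -0.0], [-0.0, -1.0, -0.0], [-0.0, 0.0, -1.0]]
force: [-1.3, 0.3, -0.2]
gripper_width: 0.0402
grip_force: 0.0
clock: 4.15
tcp_pos: [0.4517, 0.2635, 0.0362]
tcp_rot: [[1.0, -0.0, 0.002], [-0.0, -1.0, 0.001], [0.002, -0.001, -1.0]]
force: [-1.8, 0.6, 6.8]
gripper_width: 0.0145
grip_force: 37.0
```

In the tool's units: 0.0635 m is 0.1588, -0.0112 m is -0.028, 20 degrees is 0.2222.

```bash
python3 steer.py '[[0,0,0,-0.015,0,0,0],[0,-0.005,0.03,-0.015,0,0,0.0444],[0,-0.01,0.0625,-0.015,0,0,0.0889],[0,-0.0175,0.095,-0.015,0,0,0.1333],[0,-0.0225,0.1275,-0.015,0,0,0.1778],[0,-0.028,0.1588,-0.015,0,0,0.2222],[0,-0.028,0.1588,-0.015,0,0,0.2222],[0,-0.028,0.1588,-0.01,0,0,0.2222]]';  python3 - <<'E'
from h import *
t=bot.read_camera("top");s=bot.read_camera("side")
a=cv2.resize(t["pixels"][235:335,205:345],None,fx=4,fy=4);b=cv2.resize(s["pixels"][150:330,190:330],None,fx=2.222,fy=2.222)[:400,:240]
cv2.imwrite("pics/g2.png",np.hstack([a,b])[...,::-1])
E
```

```text
clock: 4.82
tcp_pos: [0.4392, 0.1991, 0.0385]
tcp_rot: [[0.94, -0.342, -0.0], [-0.342, -0.94, 0.0], [-0.0, 0.0, -1.0]]
force: [-0.2, -0.6, 0.1]
gripper_width: 0.0143
grip_force: 38.6
```

View pics/g2.png

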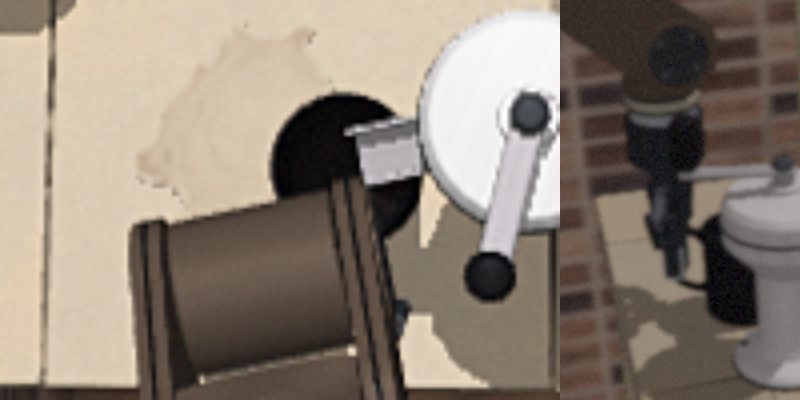

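The mug's rim now lies under the lip, with its left edge at crop x 272 and its top at y 93. I lower it, let go and rise.

In the tool's units: 0.005 m is 0.0125, 0.004 m is 0.01.

```bash
python3 steer.py '[[0,0,0,0.0075,0,0,0],[0,0,0,0.0125,0,0,0],[0,0,0,0.0125,0,0,0],[0.04,0,0,0.01,0,0,0],[0.04,0,0,0.01,0,0,0],[0.04,0,0,0.01,0,0,0],[0.04,0,0,0.01,0,0,0]]' && python3 steer.py '[[0.04,0,0,-0.0375,0,0,0],[0.04,0,0,-0.1,0,0,0],[0.04,0,0,-0.2,0,0,0],[0.04,0,0,-0.3,0,0,0],[0.04,-0.025,0,-0.4,0,0,0],[0.04,-0.05,0,-0.5,0,0,0],[0.04,-0.05,0,-0.6,0,0,0],[0.04,-0.05,0,-0.7,0,0,0]]'; python3 - <<'E'
from h import *
t=bot.read_camera("top")
a=cv2.resize(t["pixels"][230:330,225:375],None,fx=5,fy=5)
cv2.imwrite("pics/g3.png",a[...,::-1])
np.set_printoptions(precision=4,suppress=True)
print("rim if",plane(t,291.5,276.8,.094),blobs(t,220,240,360,325,45), "post",plane(t,430,222,0))
for x,y in((.506,.175),(.505,.177),(.509,.174)): print(proj(t,[x,y,.094]))
E
```

```text
clock: 5.5
tcp_pos: [0.4395, 0.1997, 0.0341]
tcp_rot: [[0.94, -0.341, 0.0], [-0.341, -0.94, 0.0], [0.0, -0.0, -1.0]]
force: [-0.2, -0.5, 0.2]
gripper_width: 0.0401
grip_force: 0.0
clock: 6.17
tcp_pos: [0.4198, 0.2064, 0.316]
tcp_rot: [[0.94, -0.341, 0.0], [-0.341, -0.94, 0.0], [0.0, -0.0, -1.0]]
force: [0.6, 0.1, 0.5]
gripper_width: 0.0403
grip_force: 0.0
rim if [0.5035 0.1723 0.094 ] [([53, 19, 37, 66, 930], array([288.7, 281.5])), ([52, 44, 9, 41, 46], array([275.8, 302.9])), ([47, 48, 5, 23, 27], array([269.1, 298.9])), ([101, 58, 13, 12, 117], array([327. , 303.7]))] post [ 0.6413 -0.1507  0.    ]
(np.float64(290.2894712864078), np.float64(275.65948982864944))
(np.float64(289.37707918985507), np.float64(276.1065232003821))
(np.float64(290.7616763045653), np.float64(274.3034446583509))
```

View pics/g3.png

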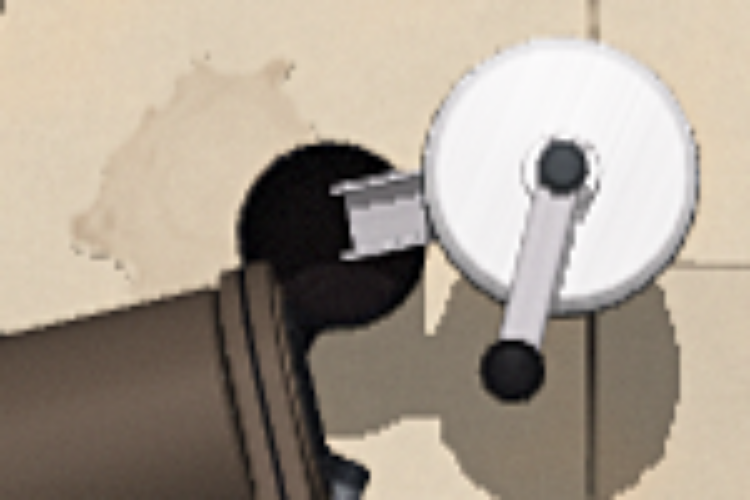

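The mug stands under the lip. In the crop its rim spans x 238–425 with its top at y 140, so the mouth is at about (0.5035, 0.172) and the spout at about (0.506, 0.175), some 4 mm apart. The knob is still at (327,303.7). Next I go to the knob.

In the tool's units: 0.1 m is 0.25, 0.0986 m is 0.2465, -20 degrees is -0.2222.

```bash
python3 steer.py '[[0.06,0.05,0.08,0,0,0,-0.0778],[0.06,0.1,0.16,0,0,0,-0.1556],[0.06,0.155,0.2465,0,0,0,-0.2222],[0.06,0.155,0.2465,0.05,0,0,-0.2222],[0.06,0.155,0.2465,0.125,0,0,-0.2222],[0.06,0.155,0.2465,0.2,0,0,-0.2222],[0.06,0.155,0.2465,0.25,0,0,-0.2222],[0.06,0.155,0.2465,0.25,0,0,-0.2222]]' && python3 steer.py '[[0,0,0,0,0,0,0],[0,0,0,0,0,0,0],[0,0,0,0,0,0,0],[0,0,0,0,0,0,0],[0,0,0,0,0,0,0],[0,0,0,0,0,0,0]]' 80;python3 - <<'E'
from h import *
t=bot.read_camera("top");s=bot.read_camera("side");print(bot.get_obs()["tcp_pos"])
a=cv2.resize(t["pixels"][235:335,245:375],None,fx=3,fy=3);b=cv2.resize(s["pixels"][150:300,190:330],None,fx=2,fy=2)
cv2.imwrite("pics/g4.png",np.hstack([a,b])[...,::-1])
E
```

```text
clock: 6.88
tcp_pos: [0.4419, 0.0922, 0.2084]
tcp_rot: [[1.0, -0.001, -0.011], [-0.001, -1.0, 0.0], [-0.011, -0.0, -1.0]]
force: [0.2, 0.1, -0.7]
gripper_width: 0.0599
grip_force: 0.0
clock: 7.38
tcp_pos: [0.4464, 0.0927, 0.2166]
tcp_rot: [[1.0, 0.0, 0.004], [0.0, -1.0, 0.001], [0.004, -0.001, -1.0]]
force: [-0.4, 2.0, 5.5]
gripper_width: 0.0234
grip_force: 78.7
[0.44634629 0.09275343 0.21655714]
```

View pics/g4.png

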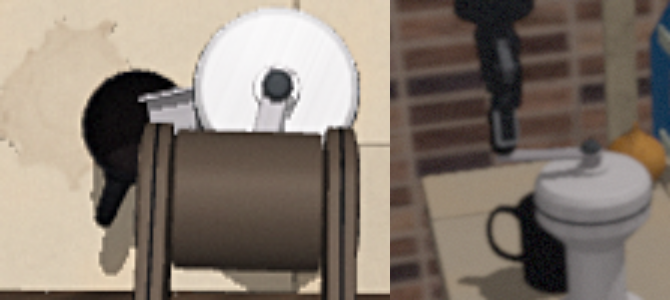

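The fingers hold the knob in both pictures, and the mug stands clear under the chute. I work out the circle's offsets at 9° per row, about 1.9 rad/s.

```bash
python3 - <<'E'
import numpy as np
f=lambda a:.085*np.array([-np.cos(np.radians(a)),-np.sin(np.radians(a))])
for k in range(5):
    a=14+72*k; print(a,[(np.round((f(a+9*i)-f(a))*2000)/2000).tolist() for i in range(1,9)])
E
```

```text
14 [[0.004, -0.0125], [0.0105, -0.0245], [0.0185, -0.035], [0.028, -0.0445], [0.0385, -0.0525], [0.0505, -0.058], [0.0635, -0.0625], [0.0765, -0.064]]
86 [[0.0135, 0.0], [0.0265, 0.0025], [0.039, 0.0065], [0.051, 0.0125], [0.0615, 0.0205], [0.071, 0.03], [0.079, 0.041], [0.0845, 0.053]]
158 [[0.004, 0.0125], [0.006, 0.026], [0.006, 0.039], [0.0035, 0.0525], [-0.0005, 0.065], [-0.0065, 0.077], [-0.0145, 0.0875], [-0.024, 0.097]]
230 [[-0.011, 0.0075], [-0.023, 0.0135], [-0.0355, 0.0175], [-0.0485, 0.0195], [-0.062, 0.0195], [-0.075, 0.0175], [-0.088, 0.013], [-0.0995, 0.007]]
302 [[-0.0105, -0.008], [-0.02, -0.0175], [-0.028, -0.0285], [-0.034, -0.04], [-0.038, -0.053], [-0.0395, -0.066], [-0.0395, -0.0795], [-0.0375, -0.0925]]
```

In the tool's units: 0.0765 m is 0.1913, -0.064 m is -0.16.

```bash
python3 steer.py '[[0,0.01,-0.0313,0,0,0,0],[0,0.0263,-0.0613,0,0,0,0],[0,0.0463,-0.0875,0,0,0,0],[0,0.07,-0.1113,0,0,0,0],[0,0.0963,-0.1313,0,0,0,0],[0,0.1263,-0.145,0,0,0,0],[0,0.1588,-0.1563,0,0,0,0],[0,0.1913,-0.16,0,0,0,0]]' 100
```

```text
clock: 8.15
tcp_pos: [0.5209, 0.1586, 0.2166]
tcp_rot: [[1.0, 0.001, -0.003], [0.001, -1.0, 0.003], [-0.003, -0.003, -1.0]]
force: [-7.2, 5.5, 10.0]
gripper_width: 0.0234
grip_force: 98.2
```

In the tool's units: 0.0845 m is 0.2113, 0.079 m is 0.1975.

```bash
python3 steer.py '[[0,0.0338,0,0,0,0,0],[0,0.0663,0.0063,0,0,0,0],[0,0.0975,0.0163,0,0,0,0],[0,0.1275,0.0313,0,0,0,0],[0,0.1538,0.0513,0,0,0,0],[0,0.1775,0.075,0,0,0,0],[0,0.1975,0.1025,0,0,0,0],[0,0.2113,0.1325,0,0,0,0]]' && python3 steer.py '[[0,0.01,0.0313,0,0,0,0],[0,0.015,0.065,0,0,0,0],[0,0.015,0.0975,0,0,0,0],[0,0.0088,0.1313,0,0,0,0],[0,-0.0013,0.1625,0,0,0,0],[0,-0.0163,0.1925,0,0,0,0],[0,-0.0363,0.2188,0,0,0,0],[0,-0.06,0.2425,0,0,0,0]]' && python3 steer.py '[[0,-0.0275,0.0188,0,0,0,0],[0,-0.0575,0.0338,0,0,0,0],[0,-0.0888,0.0438,0,0,0,0],[0,-0.1213,0.0488,0,0,0,0],[0,-0.155,0.0488,0,0,0,0],[0,-0.1875,0.0438,0,0,0,0],[0,-0.22,0.0325,0,0,0,0],[0,-0.2488,0.0175,0,0,0,0]]' && python3 steer.py '[[0,-0.0263,-0.02,0,0,0,0],[0,-0.05,-0.0438,0,0,0,0],[0,-0.07,-0.0713,0,0,0,0],[0,-0.085,-0.1,0,0,0,0],[0,-0.095,-0.1325,0,0,0,0],[0,-0.0988,-0.165,0,0,0,0],[0,-0.0988,-0.1988,0,0,0,0],[0,-0.0938,-0.2313,0,0,0,0]]'; python3 - <<'E'
from h import *
t=bot.read_camera("top")
a=cv2.resize(t["pixels"][180:335,225:435],None,fx=3,fy=3)
cv2.imwrite("pics/g5.png",a[...,::-1])
E
```

```text
clock: 8.82
tcp_pos: [0.6068, 0.1087, 0.2164]
tcp_rot: [[1.0, 0.0, 0.002], [0.0, -1.0, 0.012], [0.002, -0.012, -1.0]]
force: [0.8, 13.8, 4.4]
gripper_width: 0.0229
grip_force: 97.8
clock: 9.48
tcp_pos: [0.5833, 0.008, 0.2166]
tcp_rot: [[1.0, -0.001, 0.005], [-0.001, -1.0, 0.006], [0.005, -0.006, -1.0]]
force: [0.3, 9.7, 6.2]
gripper_width: 0.0229
grip_force: 98.4
clock: 10.15
tcp_pos: [0.486, 0.0006, 0.2167]
tcp_rot: [[1.0, -0.002, 0.014], [-0.002, -1.0, 0.003], [0.014, -0.003, -1.0]]
force: [11.4, 6.3, 0.6]
gripper_width: 0.0233
grip_force: 98.0
clock: 10.82
tcp_pos: [0.4457, 0.0899, 0.2166]
tcp_rot: [[1.0, 0.001, 0.002], [0.001, -1.0, -0.007], [0.002, 0.007, -1.0]]
force: [-2.2, -6.5, 7.4]
gripper_width: 0.0234
grip_force: 99.1
```

View pics/g5.png

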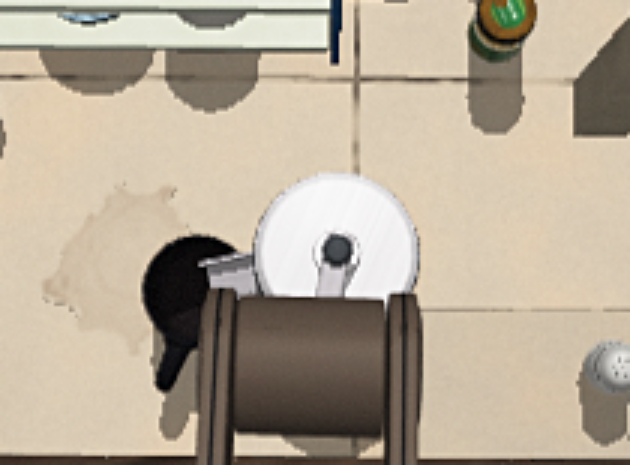

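One turn is done: the crank arm again points down at crop (335,275), and the mug and the bystanders are unmoved. I now make the second turn, ending square to the chute.

In the tool's units: 0.0765 m is 0.1913, -0.064 m is -0.16.

```bash
python3 steer.py '[[0,0.01,-0.0313,0,0,0,0],[0,0.0263,-0.0613,0,0,0,0],[0,0.0463,-0.0875,0,0,0,0],[0,0.07,-0.1113,0,0,0,0],[0,0.0963,-0.1313,0,0,0,0],[0,0.1263,-0.145,0,0,0,0],[0,0.1588,-0.1563,0,0,0,0],[0,0.1913,-0.16,0,0,0,0]]' && python3 steer.py '[[0,0.0338,0,0,0,0,0],[0,0.0663,0.0063,0,0,0,0],[0,0.0975,0.0163,0,0,0,0],[0,0.1275,0.0313,0,0,0,0],[0,0.1538,0.0513,0,0,0,0],[0,0.1775,0.075,0,0,0,0],[0,0.1975,0.1025,0,0,0,0],[0,0.2113,0.1325,0,0,0,0]]' && python3 steer.py '[[0,0.01,0.0313,0,0,0,0],[0,0.015,0.065,0,0,0,0],[0,0.015,0.0975,0,0,0,0],[0,0.0088,0.1313,0,0,0,0],[0,-0.0013,0.1625,0,0,0,0],[0,-0.0163,0.1925,0,0,0,0],[0,-0.0363,0.2188,0,0,0,0],[0,-0.06,0.2425,0,0,0,0]]' && python3 steer.py '[[0,-0.0275,0.0188,0,0,0,0],[0,-0.0575,0.0338,0,0,0,0],[0,-0.0888,0.0438,0,0,0,0],[0,-0.1213,0.0488,0,0,0,0],[0,-0.155,0.0488,0,0,0,0],[0,-0.1875,0.0438,0,0,0,0],[0,-0.22,0.0325,0,0,0,0],[0,-0.2488,0.0175,0,0,0,0]]' && python3 steer.py '[[0,-0.0263,-0.02,0,0,0,0],[0,-0.05,-0.0438,0,0,0,0],[0,-0.07,-0.0713,0,0,0,0],[0,-0.085,-0.1,0,0,0,0],[0,-0.095,-0.1325,0,0,0,0],[0,-0.095,-0.1325,0,0,0,0],[0,-0.095,-0.1325,0,0,0,0]]'
```

```text
clock: 11.53
tcp_pos: [0.5206, 0.1585, 0.2166]
tcp_rot: [[1.0, 0.0, -0.004], [0.0, -1.0, 0.005], [-0.004, -0.005, -1.0]]
force: [-7.0, 7.6, 10.2]
gripper_width: 0.0232
grip_force: 99.4
clock: 12.2
tcp_pos: [0.6071, 0.1081, 0.2164]
tcp_rot: [[1.0, -0.0, 0.003], [-0.0, -1.0, 0.013], [0.003, -0.013, -1.0]]
force: [0.2, 15.0, 4.2]
gripper_width: 0.023
grip_force: 98.9
clock: 12.87
tcp_pos: [0.5829, 0.0076, 0.2165]
tcp_rot: [[1.0, -0.001, 0.004], [-0.001, -1.0, 0.006], [0.004, -0.006, -1.0]]
force: [1.3, 10.6, 5.7]
gripper_width: 0.023
grip_force: 99.3
clock: 13.53
tcp_pos: [0.4861, 0.0004, 0.2167]
tcp_rot: [[1.0, -0.002, 0.014], [-0.002, -1.0, 0.004], [0.014, -0.004, -1.0]]
force: [11.7, 8.2, 1.2]
gripper_width: 0.0228
grip_force: 98.5
clock: 14.12
tcp_pos: [0.447, 0.0521, 0.2166]
tcp_rot: [[1.0, 0.0, 0.009], [0.0, -1.0, 0.0], [0.009, -0.0, -1.0]]
force: [5.7, 1.5, 4.3]
gripper_width: 0.0233
grip_force: 99.1
```

Now release, rise and move back to the right, clear of the view.

In the tool's units: -0.13 m is -0.325, -0.1 m is -0.25.

```bash
python3 steer.py '[[0.06,0,0,0,0,0,0],[0.06,0,0,0,0,0,0],[0.06,0,0,0,0,0,0],[0.06,0,0,0,0,0,0],[0.06,0,0,-0.05,0,0,0],[0.06,0,0,-0.15,0,0,0],[0.06,0,0,-0.25,0,0,0],[0.06,0,0,-0.325,0,0,0]]' && python3 steer.py '[[0.06,0,0.1,0,0,0,0],[0.06,0,0.2,0,0,0,0],[0.06,0,0.3,0,0,0,0],[0.06,0,0.4,0,0,0,0],[0.06,0,0.5,0,0,0,0],[0.06,0,0.6,0,0,0,0],[0.06,0,0.6,0,0,0,0],[0.06,0,0.6,0,0,0,0]]'; python3 - <<'E'
from h import *
t=bot.read_camera("top")
a=cv2.resize(t["pixels"][180:335,185:445],None,fx=3,fy=3)
cv2.imwrite("pics/g6.png",a[...,::-1])
print(blobs(t,220,240,360,325,45))
E
```

```text
clock: 14.78
tcp_pos: [0.4446, 0.0516, 0.347]
tcp_rot: [[1.0, -0.0, 0.001], [-0.0, -1.0, -0.001], [0.001, 0.001, -1.0]]
force: [0.4, 0.1, 0.6]
gripper_width: 0.0598
grip_force: 0.0
clock: 15.45
tcp_pos: [0.4439, -0.1901, 0.3433]
tcp_rot: [[1.0, -0.004, -0.002], [-0.004, -1.0, 0.001], [-0.002, -0.001, -1.0]]
force: [-0.1, -0.0, -0.2]
gripper_width: 0.0602
grip_force: 0.0
[([53, 19, 37, 51, 964], array([287.7, 280.7])), ([122, 58, 13, 12, 123], array([348.1, 303.7]))]
```

View pics/g6.png

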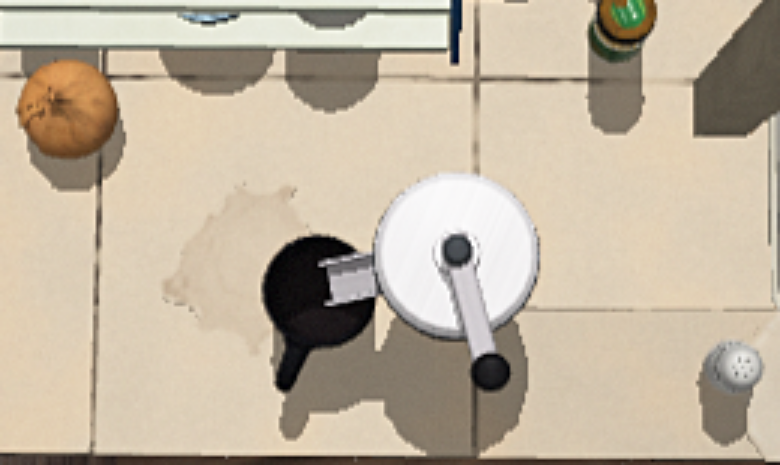

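The final picture shows the handle square to the chute with its knob at (348,304). The mug is upright with the lip over its mouth, and the bystanders are where they were.

```bash
python3 -c "
from bench import bot
print(bot.hand_in())"
```

```text
the job is handed in; nothing more can be done
None
```

I handed the job in at about 15.5 s: the mug stands under the spout (about 4 mm off centre by my measurement), the crank has made two clockwise turns at about 1.9 rad/s and stands at the mill's front, the bystanders look unmoved, and no verdict came back.

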